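Vent the dry box and take off its safety cap

TASK

Open the vent on the smoked acrylic dry box half way (handle pointer at 45 degrees, by the middle tick), let go of it, then push the box's safety cap down, twist it counter-clockwise while it is down until it comes free, and lift it off. Finish while still holding the cap in the gripper, still and level, about 8 cm above the open neck, so that a cartridge can be put in; leave the vent half open and the other things on the desk where they are.

Things in the scene. Friction and masses are not known exactly. Their poses are not given: they have to be found in the camera images.
- drybox: Smoked acrylic box fixed to the desk, 110 (x) x 250 (y) x 70 mm high, origin under its centre, z up. On its top: a round neck with the safety cap at x 0, y -65 mm, and the vent valve at x 0, y +65 mm. The desk top is at height 0.
- neck_mouth (a point): Centre of the neck's rim, 93 mm above the desk, axes parallel to the box's; neck 42 mm across outside, with three lugs outside that lock the cap. Let out, the cap has turned 46 to 60 degrees (best 53, 0.92 rad) counter-clockwise seen from above, with a stop at 61; then it lifts straight up off the neck.
- vent (a joint): Opening angle of the vent handle in rad: 0 closed (pointer along the box's +x), growing counter-clockwise seen from above, 1.571 fully open (pointer along +y, in line with the pipe). Half open is 0.785. It starts nearly closed and stays where it is left (stiff to about 0.06 N m).
- vent_grip (a point): Centre of the upright steel handle bar, on its turning axis, 104 mm above the desk; x along the bar to the pointer, z up. Bar 52 mm long (x), 12 mm thick (y), 26 mm high (underside 13 mm below this point); a pointer nose sticks out 11 mm more at +x. A brass pipe runs along the box top below it to +y. Below: a 20 mm hub, then from 18 to 34 mm below this point a brass stem 28 mm across on the box top.
- cap_grip (a point): Centre of the upright grip ridge on the loose grey plastic safety cap (about 80 g), on the cap's axis; x along the ridge, z up. Ridge 50 mm long (x), 16 mm thick (y), 28 mm high, standing on a disc 65 mm across whose top is 14 mm below this point. The cap's underside is 38 mm below it. Locked, this point is 120 mm above the desk, and the ridge lies along the box's x.
- cap_foot (a point): Centre of the cap's underside, 38 mm below cap_grip; locked, it is 82 mm above the desk. Push the cap straight down 6 to 7 mm (4.5 mm clears the lock, hard stop at 9 mm; a spring pushes back with 5 N at first, 8.5 N at the stop), keep it down and turn it 53 degrees counter-clockwise; as it comes free the spring lifts it 7 mm above its locked height.
- cart_a: Loose black plastic phono cartridge, 30 x 17 x 20 mm, origin under its centre, in front of the box. Leave it alone.
- cart_b: The other cartridge, the same, also in front of the box. Leave it alone.
- protractor: Loose stainless steel alignment protractor, flat plate 60 (x) x 170 (y) x 4 mm, origin under its centre. Leave it alone.
- tumbler: Loose green glass tumbler, 76 mm across at the rim, 100 mm high, origin under its centre, just behind the box. Leave it alone.
- driver: Loose screwdriver lying along its x, 150 mm long, under 35 mm high. Leave it alone.
- dustbrush: Loose small brush lying along its x, 140 mm long, under 35 mm high. Leave it alone.
- cleaner: Loose small amber glass jar with white lid, 44 mm across, 75 mm high, origin under its centre. Leave it alone.
Not all that is in view belongs to the job. What is shaped like the part that bears cap_grip but blue or red is not meant.

How it is judged:
On the way, in this order (a step that is already met when the one before it is completed fails the run):
1. the vent stands half open (45 degrees, within 8) and the fingers are off it (value of joint vent between 0.645 and 0.925 rad and contact force between the fingers and vent below 0.05 N and velocity of joint vent below 0.05 rad/s), for 0.2 s.
2. the cap is pushed down by at least 3 mm, still unturned (z of cap_grip in the frame of drybox below 0.117 m and angle between the x axis of cap_grip and the x axis of drybox, either way round below 0.35 rad), for 0.05 s.
3. the cap is twisted by at least 40 degrees while still on the neck (angle between the x axis of cap_grip and the x axis of drybox, either way round above 0.7 rad and z of cap_grip in the frame of drybox below 0.132 m and horizontal distance between cap_grip and neck_mouth below 0.02 m), for 0.05 s.
At the end, for the whole second after the job is handed in: The gripper holds the cap still (under 30 mm/s) and level (within 15 degrees), its underside 40 to 140 mm above the neck's rim and its axis within 40 mm of the neck's, not touching the box; the vent still stands at 45 degrees within 8 and is not touched (value of joint vent between 0.645 and 0.925 rad and z of cap_grip in the frame of drybox between 0.171 and 0.271 m and horizontal distance between cap_grip and neck_mouth below 0.04 m and angle between cap_grip's own z axis and vertical below 0.26 rad and contact force between the fingers and cap above 1 N and contact force between cap and drybox below 0.05 N and linear speed of cap below 0.03 m/s and angular speed of cap below 0.3 rad/s and contact force between the fingers and vent below 0.05 N); the arm keeps its last pose, push and grip.
It fails at once if a bystander is disturbed (moved more than 25 mm) (distance of any of cart_a, cart_b, protractor, tumbler, driver, dustbrush, cleaner from where it was at the start of the episode above 0.025 m).
It also fails if it takes over 58 s, if anything falls off the work surface, if the arm or the gripper's body presses on something with over 40 N, if the wrist force passes 120 N, or if a joint passes its speed limit or range.

ROBOT

A 6-joint arm with a two-finger parallel gripper is mounted at the origin on the work surface. World frame = base frame: x ahead of the robot, y to its left, z up, the work surface at z = 0. Lengths are in m, angles in rad, forces in N, time in s.
With the tool pointing down it reaches from about 0.2 to 0.875 m from the base axis. Payload 3.4 kg.
Tool frame: the origin (TCP) lies between the finger pads; the fingertips stand 19 mm ahead of it and the grasp point (between the pads) is the TCP; z points along the fingers, x is the direction in which the jaws open and shut, and the axes are right-handed (so a half turn about z gives the same grasp; the last joint's range is limited). The gripper opens to 94 mm and grips with 3 to 60 N. Pads are 16 mm wide; open, the fingers measure 119 mm over their backs; the gripper's body (75 mm by 177 mm) begins 78 mm behind the grasp point.
Start: joints at [-1.408, 0.276, 1.505, -0, 1.361, -0.121], TCP at [0.161, -0.552, 0.224] pointing down, gripper open.
Joint ranges: [-2.89, 2.89], [-0.75, 2.08], [0.22, 2.7], [-1.18, 4.32], [0.11, 2.71], [-2.7, 2.7]. Speed limits (rad/s): [2.57, 2.57, 3.14, 3.14, 3.14, 3.14].

INTERFACE

Orientations are given as a rotation vector (axis times angle).
In Python, from station import * gives the robot as it stands.
- The arm moves only by the tool jog_arm, never from a script. Its argument "rows" is a list that holds one entry, the list of rows, each a list of 6 numbers: the shift along the tool's x, y, z in mm, then the turn, a rotation vector about the tool's x, y, z in rad. In form: [[[dx, dy, dz, wx, wy, wz], ...]]. A call has 1 to 10 rows; each row is the pose to reach, as a shift and turn from the pose measured when the call began, along the tool's axes at that moment; what a row does not reach only later rows make up. A row lasts 1/8 s, in which the tool goes at most 62.5 mm and 10.7 degrees, less where a joint would pass 70% of its speed; a pose out of reach is approached as far as the arm can. A call with a gripper value outside its range is refused whole. "hand" is the closure, from 0 (fully open) to 1 (shut), set as the call begins (left out, the last holds). The fingers move at their own pace and stop on an object; the grip force is fixed at half the most. Time passes only in rows, so rows that repeat a pose let the fingers close. It gives the time, the measured TCP pose, the force and the opening at its end, in the units of the state.
- state(): the state, without advancing time (a new reading comes with each control period).
- snapshot(name): name is "scene" or "top" or "wrist"; returns a dict with "pixels" (384x512x3 uint8, red, green, blue), "range_z" (384x512 float32, m along the optical axis (not along the pixel's ray), 0 where there is no reading), "fovy" (degrees; the focal length in pixels is half the picture's height over the tangent of half this angle, whatever the lens; pixels are square), "cx", "cy" (the principal point, pixels), "R" (3x3) and "t" (3): a world point X has camera coordinates R X + t. Camera axes: x right, y down, z forward; pixel columns grow to the right and rows downward; lengths in m; the calibration is good to about 2 mm. A picture is of the moment at which its call begins.
- close_job(): hands the job in, once; it reports no verdict.
The state is a dict: "clock": time; "joint_pos": joint angles; "joint_velocities": joint speeds; "joint_torque": joint torques, N m; "tcp_pos": TCP position; "tool_rot": TCP orientation; "ft_force": force on the tool from outside, world axes, zero at the start; "wrist_torque": the same for the moment, N m; "width": opening from 0.0 (shut) to 1.0 (fully open).
Only numpy, scipy, OpenCV 4.12 (cv2) and the standard library are available. Lean on these libraries where they do the work, as an engineer would, in place of code of your own. Each camera call takes 0.05 s, during which the arm holds its last target.

## Working session

There is one attempt and no reset: what is moved stays moved. The work goes in short steps, Python scripts to look and compute and a tool call to move; the robot and the scene stay as the last step left them, time stands still between calls to the robot, and variables do not carry over. Pictures are saved under pics/ and viewed, and the job is handed in when it is done.

Besides the shell and the picture viewer there is one more tool, called after "Emit:" as name([rows], argument=value, ...), one row to a line, values as JSON. jog_arm: Moves the arm, as the interface text tells. Its arguments: {"type":"object","properties":{"rows":{"type":"array"},"hand":{"type":"number"}},"required":["rows"]}

```bash
mkdir -p pics; cat > h.py <<'E'
from station import *
import numpy as np, cv2
def save(n,s): cv2.imwrite('pics/'+n+'.png', s['pixels'][:,:,::-1])
def world(s,u,v):
    f=192/np.tan(np.radians(s['fovy'])/2); z=s['range_z'][v,u]
    c=np.stack([(u-s['cx'])/f*z,(v-s['cy'])/f*z,z],-1)
    return (c-s['t'])@s['R']
def allw(s):
    v,u=np.mgrid[0:384,0:512]; return world(s,u,v)
def ray(s,u,v,h):
    f=192/np.tan(np.radians(s['fovy'])/2)
    d=np.array([(u-s['cx'])/f,(v-s['cy'])/f,1])@s['R']; o=-s['R'].T@s['t']
    return o+d*(h-o[2])/d[2]
E
python3 - <<'E'
from h import *
import pickle
S={}
for n in ['scene','top','wrist']:
    S[n]=snapshot(n); save(n+'0',S[n]); s=S[n]; print(n,s['fovy'],s['cx'],s['cy'],-s['R'].T@s['t'])
pickle.dump(S,open('s0.pkl','wb'))
print(state())
E
```

```text
scene 55.53302874759538 254.9006119561657 186.67770428785144 [ 1.25714611 -0.05351475  0.69067343]
top 48.31097540222349 252.22375192645757 187.65441213934807 [0.33190894 0.0195981  1.15727027]
wrist 70.10265881867578 258.607147770996 193.87787892214612 [ 0.22906234 -0.5312929   0.38296567]
{'clock': 0.15, 'joint_pos': array([-1.40798069e+00,  2.76408754e-01,  1.50578282e+00, -8.25720628e-06,
        1.36069271e+00, -1.21019388e-01]), 'joint_velocities': array([-0.00082684, -0.00438388, -0.00313391, -0.00105786, -0.00193239,
       -0.0001863 ]), 'joint_torque': array([ 1.00007936e-03, -4.04925513e+01, -2.37431002e+01,  7.01083825e-02,
        3.14526621e-02, -9.17664511e-05]), 'tcp_pos': array([ 0.16094266, -0.55162663,  0.22385052]), 'tool_rot': array([-2.51260345e+00,  1.88436888e+00,  1.47267858e-03]), 'ft_force': array([ 0.2367898 , -0.19347678, -1.66127161]), 'wrist_torque': array([-0.00302349, -0.05525148,  0.00754671]), 'width': 1.0005428001852925}
```

View pics/scene0.png

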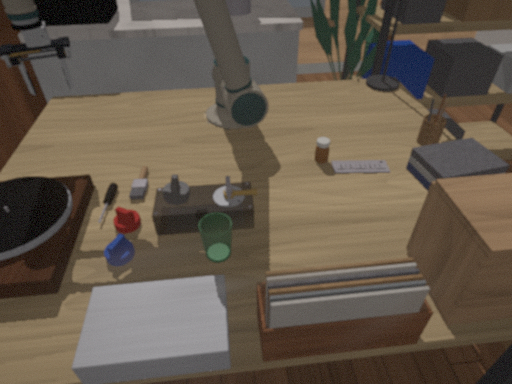

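View pics/top0.png

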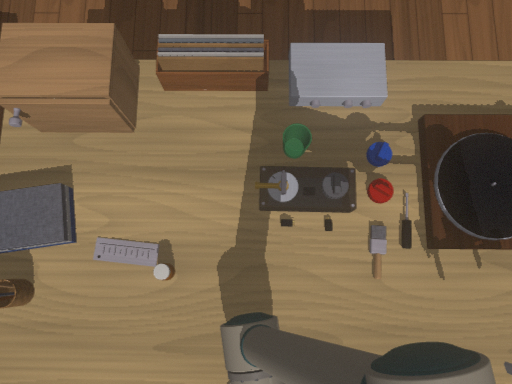

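View pics/wrist0.png

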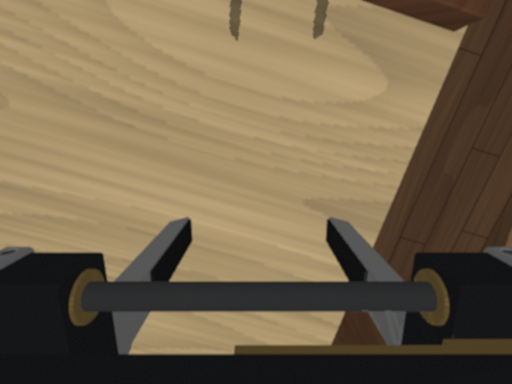

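The pictures show the box at top (308,188). Three things could be taken for the cap: grey on the box at (336,186), red at (380,191) and blue at (379,153). I choose the grey one. The vent handle is at about (283,183), with its pipe running left. Next I check this in a close crop and measure.

```bash
python3 - <<'E'
from h import *
import pickle
S=pickle.load(open('s0.pkl','rb')); s=S['top']
c=s['pixels'][155:235,250:370,::-1]; cv2.imwrite('pics/crop0.png',cv2.resize(c,None,fx=6,fy=6,interpolation=cv2.INTER_CUBIC))
W=allw(s); r=s['range_z']>0
z=W[...,2]
reg=np.zeros(z.shape,bool); reg[155:235,250:370]=True
m=reg&(z>0.062)&(z<0.078); 
p=W[m][:,:2].astype(np.float32)
print('box',m.sum(),cv2.minAreaRect(p), np.median(z[m]))
for lo,hi in((.085,.095),(.098,.112),(.112,.122),(.126,.142)):
  m=(reg&(z>lo)&(z<hi)).astype(np.uint8)
  n,l,st,_=cv2.connectedComponentsWithStats(m)
  for i in range(1,n):
    if st[i,4]>5:
      q=W[l==i]; print(lo,st[i],q.mean(0).round(4),cv2.minAreaRect(q[:,:2].astype(np.float32)))
E
```

```text
box 3165 ((0.5540951490402222, -0.11257828772068024), (0.2541031241416931, 0.11123576760292053), 88.90081787109375) 0.07015765796147197
0.085 [255 182  26   8  76] [ 0.5553 -0.0141  0.0873] ((0.5531203746795654, -0.009557530283927917), (0.06389009952545166, 0.018061453476548195), 89.75003051757812)
0.085 [287 182   2   7  11] [ 0.5545 -0.0602  0.0877] ((0.554580569267273, -0.06031886860728264), (0.003123947884887457, 0.015752365812659264), 89.10455322265625)
0.085 [325 194   8   5  10] [ 0.525  -0.1635  0.0895] ((0.5251843333244324, -0.1635901927947998), (0.020333606749773026, 0.003174584126099944), 60.89463424682617)
0.098 [283 170   2   3   6] [ 0.5878 -0.0498  0.1006] ((0.5875217318534851, -0.049831464886665344), (0.002771311905235052, 0.00609064195305109), 87.43949890136719)
0.098 [322 172  27  27 373] [ 0.5499 -0.1766  0.1057] ((0.5518323183059692, -0.17852714657783508), (0.06331795454025269, 0.06488034874200821), 45.040164947509766)
0.098 [281 179   4  15  19] [ 0.5457 -0.0438  0.1046] ((0.547362744808197, -0.04338018596172333), (0.038283705711364746, 0.006470310501754284), 10.006742477416992)
0.112 [282 173   5  21  99] [ 0.554  -0.0498  0.1171] ((0.553958535194397, -0.04975290596485138), (0.010393817909061909, 0.05041944980621338), 89.3580093383789)
0.112 [333 175   1  10  10] [ 0.5627 -0.1714  0.1171] ((0.562857449054718, -0.17148426175117493), (0.022189447656273842, 0.0008604011964052916), 1.3764936923980713)
0.112 [333 186   5   8  12] [ 0.5345 -0.1727  0.1167] ((0.5355685949325562, -0.17211170494556427), (0.020156007260084152, 0.006969114299863577), 25.6701717376709)
0.126 [334 173   7  20 137] [ 0.5519 -0.178   0.1331] ((0.552422821521759, -0.1779671460390091), (0.015513741411268711, 0.048931557685136795), 88.32293701171875)
```

View pics/crop0.png

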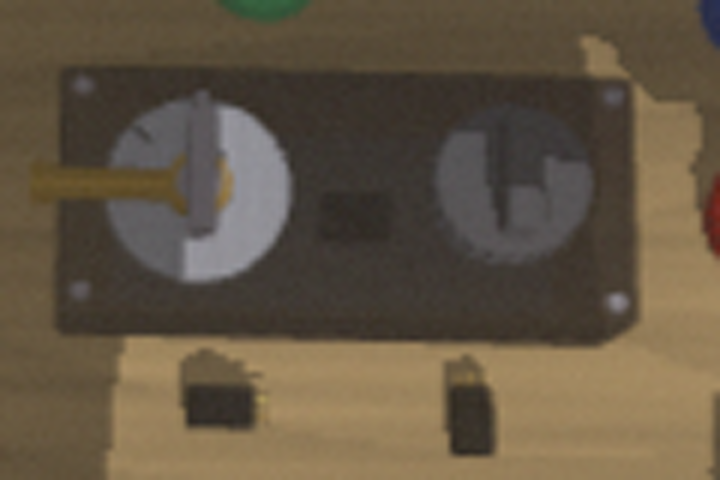

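Everything measured fits the given sizes: box top at 70 mm, 254×111 mm, yaw about -1°; vent bar top at 117 mm and ridge top at 133 mm, the two 128 mm apart. The crop confirms the grey cap at (336,186) in the full picture and the handle at (283,183), with its nose pointing up to +x. I now hover over the vent.

```bash
cat >> h.py <<'E'
from scipy.spatial.transform import Rotation as Ro
def row(p,yawdeg,st=None):
    st=st or state(); R=Ro.from_rotvec(st['tool_rot']); a=np.radians(yawdeg)
    x=np.array([np.cos(a),np.sin(a),0]); z=np.array([0,0,-1.]); T=Ro.from_matrix(np.stack([x,np.cross(z,x),z],1))
    d=R.inv().apply(np.array(p)-st['tcp_pos'])*1000; w=(R.inv()*T).as_rotvec()
    print('row',d.round(1),w.round(4),'dist',np.linalg.norm(d).round(1),'deg',np.degrees(np.linalg.norm(w)).round(1))
def where():
    st=state(); R=Ro.from_rotvec(st['tool_rot']).as_matrix()
    print('t',round(st['clock'],2),'tcp',st['tcp_pos'].round(4),'yaw',np.degrees(np.arctan2(R[1,0],R[0,0])).round(2),'zax',R[:,2].round(3),'F',st['ft_force'].round(1),'M',st['wrist_torque'].round(2),'w',round(st['width'],3),'q',st['joint_pos'].round(2))
E
python3 - <<'E'
from h import *
import pickle
where(); row([.5545,-.0487,.2],-91)
s=pickle.load(open('s0.pkl','rb'))['top']
W=allw(s); m=np.zeros((384,512),bool); m[115:165,270:320]=1; q=W[m]
q=q[(q[:,2]>.09)&(q[:,2]<.11)]; print('tumbler rim',len(q),q.min(0),q.max(0))
E
```

```text
t 0.15 tcp [ 0.1609 -0.5516  0.2239] yaw -73.74 zax [-0.     0.001 -1.   ] F [ 0.2 -0.2 -1.7] M [-0.   -0.06  0.01] w 1.001 q [-1.41  0.28  1.51 -0.    1.36 -0.12]
row [-372.6 -518.6   24.4] [0.     0.0013 0.3013] dist 639.1 deg 17.3
tumbler rim 196 [ 0.64177571 -0.12189444  0.09002213] [ 0.7183585  -0.04916674  0.10532143]
```

Emit:
jog_arm([
  [[-30, -42, -10, 0, 0, 0.03], [-68, -94, -15, 0, 0, 0.06], [-106, -147, -15, 0, 0, 0.09], [-144, -200, -15, 0, 0, 0.12], [-182, -253, -15, 0, 0, 0.15], [-220, -306, -15, 0, 0, 0.18], [-258, -359, -10, 0, 0, 0.21], [-296, -412, 0, 0, 0, 0.24], [-334, -465, 0, 0, 0, 0.27], [-360, -500, 0, 0, 0, 0.29]],
])

```text
clock: 1.4
tcp_pos: [0.5392, -0.0665, 0.2241]
tool_rot: [-2.214, 2.229, 0.002]
ft_force: [1.0, -0.5, 0.3]
width: 1.002
```

```bash
python3 - <<'E'
from h import *
where(); row([.5545,-.0487,.2],-91)
E
```

```text
t 1.4 tcp [ 0.5392 -0.0665  0.2241] yaw -90.38 zax [-0.001  0.001 -1.   ] F [ 1.  -0.5  0.3] M [0.03 0.04 0.03] w 1.002 q [-0.25  0.23  1.57  0.    1.34  1.33]
row [-17.9 -15.2  24.1] [0.0006 0.0011 0.0108] dist 33.6 deg 0.6
```

Emit:
jog_arm([
  [[-10, -8, 12, 0, 0, 0.01], [-18, -15, 24, 0, 0, 0.01], [-18, -15, 24, 0, 0, 0.01], [-18, -15, 24, 0, 0, 0.01], [-18, -15, 24, 0, 0, 0.01]],
])

```text
clock: 2.02
tcp_pos: [0.554, -0.0497, 0.2006]
tool_rot: [-2.201, 2.241, 0.001]
ft_force: [0.8, -0.3, 0.6]
width: 1.0
```

```bash
python3 - <<'E'
from h import *
import pickle
where(); s=snapshot('wrist'); save('wrist1',s); pickle.dump(s,open('s1.pkl','wb'))
W=allw(s); z=W[...,2]
for lo,hi in((.113,.121),(.128,.140)):
  m=((z>lo)&(z<hi)&(s['range_z']>0)).astype(np.uint8)
  n,l,st,_=cv2.connectedComponentsWithStats(m)
  for i in range(1,n):
    if st[i,4]>60:
      q=W[l==i]; print(lo,st[i],q.mean(0).round(4),cv2.minAreaRect(q[:,:2].astype(np.float32)))
E
```

```text
t 2.02 tcp [ 0.554  -0.0497  0.2006] yaw -91.05 zax [ 0.     0.001 -1.   ] F [ 0.8 -0.3  0.6] M [-0.03  0.03  0.02] w 1.0 q [-0.22  0.26  1.58  0.    1.29  1.37]
0.113 [250 175  13  54 690] [ 0.5554 -0.0465  0.1157] ((0.5546303391456604, -0.04643986001610756), (0.011466382071375847, 0.051547497510910034), 89.07669830322266)
0.113 [384 176  24  54 246] [ 0.5566 -0.1693  0.1173] ((0.5542318224906921, -0.1694633513689041), (0.012549768202006817, 0.05038806051015854), 75.15699005126953)
0.128 [ 391  179   26   55 1060] [ 0.5539 -0.1748  0.1323] ((0.5530049800872803, -0.17577247321605682), (0.01613755337893963, 0.048809964209795), 89.3475570678711)
```

View pics/wrist1.png

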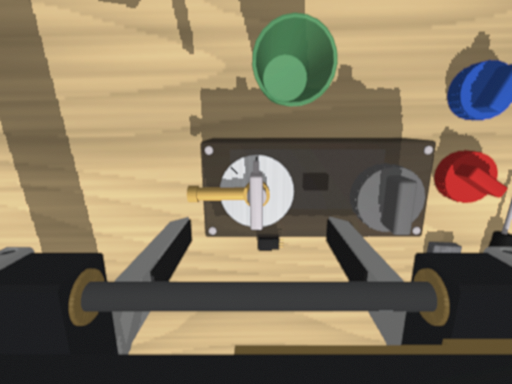

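The wrist view shows the handle bar at (256,203) with nose up, the pipe to the left and the middle tick at (237,171). The grey cap is at (400,205), with red and blue further right. The vent axis comes to about (0.555,-0.047): the two cameras agree to 2.5 mm. I go down onto the bar.

```bash
python3 - <<'E'
from h import *
row([.555,-.0475,.111],-91)
E
```

```text
row [-2.  -0.8 89.6] [-0.0002  0.0007 -0.0007] dist 89.7 deg 0.1
```

Emit:
jog_arm([
  [[-2, -1, 20, 0, 0, 0], [-2, -1, 40, 0, 0, 0], [-2, -1, 60, 0, 0, 0], [-2, -1, 75, 0, 0, 0], [-2, -1, 85, 0, 0, 0], [-2, -1, 90, 0, 0, 0], [-2, -1, 90, 0, 0, 0], [-2, -1, 90, 0, 0, 0]],
])

```text
clock: 3.08
tcp_pos: [0.5557, -0.0476, 0.1112]
tool_rot: [-2.2, 2.241, -0.001]
ft_force: [0.6, -0.2, 0.6]
width: 0.997
```

```bash
python3 - <<'E'
from h import *
where(); s=snapshot('wrist'); save('wrist2',s)
E
```

```text
t 3.08 tcp [ 0.5557 -0.0476  0.1112] yaw -91.04 zax [ 0.001  0.    -1.   ] F [ 0.6 -0.2  0.6] M [0.05 0.02 0.02] w 0.997 q [-0.21  0.34  1.72  0.    1.09  1.38]
```

View pics/wrist2.png

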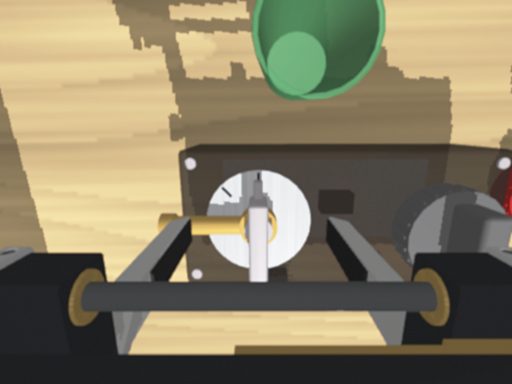

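The bar at column 258 lies midway between the fingers (190 and 328), so I close on it.

Emit:
jog_arm([
  [[0, 0, 0, 0, 0, 0], [0, 0, 0, 0, 0, 0], [0, 0, 0, 0, 0, 0], [0, 0, 0, 0, 0, 0], [0, 0, 0, 0, 0, 0], [0, 0, 0, 0, 0, 0], [0, 0, 0, 0, 0, 0], [0, 0, 0, 0, 0, 0]],
], hand=1)

```text
clock: 4.12
tcp_pos: [0.5556, -0.0475, 0.1112]
tool_rot: [-2.2, 2.241, -0.001]
ft_force: [0.1, -0.0, 1.5]
width: 0.183
```

```bash
python3 - <<'E'
from h import *
where()
E
```

```text
t 4.12 tcp [ 0.5556 -0.0475  0.1112] yaw -91.04 zax [ 0.001  0.001 -1.   ] F [ 0.1 -0.   1.5] M [ 0.1  -0.03  0.05] w 0.183 q [-0.21  0.34  1.72  0.    1.09  1.38]
```

Emit:
jog_arm([
  [[0, 0, 0, 0, 0, 0], [0, 0, 0, 0, 0, 0], [0, 0, 0, 0, 0, 0], [0, 0, 0, 0, 0, 0]],
])

```text
clock: 4.62
tcp_pos: [0.5558, -0.0472, 0.1113]
tool_rot: [-2.2, 2.24, -0.001]
ft_force: [1.0, 1.7, 1.2]
width: 0.125
```

```bash
python3 - <<'E'
from h import *
where()
E
```

```text
t 4.62 tcp [ 0.5558 -0.0472  0.1113] yaw -91.04 zax [ 0.002  0.001 -1.   ] F [1.  1.7 1.2] M [ 0.39 -0.03  0.04] w 0.125 q [-0.21  0.34  1.72  0.    1.09  1.38]
```

Gripped at 12 mm, which is the bar's thickness. Now I turn 45° counter-clockwise, which is minus about tool z.

Emit:
jog_arm([
  [[0, 0, 0, 0, 0, -0.1], [0, 0, 0, 0, 0, -0.2], [0, 0, 0, 0, 0, -0.3], [0, 0, 0, 0, 0, -0.4], [0, 0, 0, 0, 0, -0.5], [0, 0, 0, 0, 0, -0.6], [0, 0, 0, 0, 0, -0.7], [0, 0, 0, 0, 0, -0.785], [0, 0, 0, 0, 0, -0.785], [0, 0, 0, 0, 0, -0.785]],
])

```text
clock: 5.88
tcp_pos: [0.5553, -0.0463, 0.1113]
tool_rot: [-2.888, 1.23, 0.0]
ft_force: [-1.1, 5.4, 1.9]
width: 0.126
```

```bash
python3 - <<'E'
from h import *
where()
s=snapshot('wrist'); save('wrist3',s)
E
```

```text
t 5.88 tcp [ 0.5553 -0.0463  0.1113] yaw -46.15 zax [ 0.001  0.003 -1.   ] F [-1.1  5.4  1.9] M [0.93 0.1  0.05] w 0.126 q [-0.21  0.34  1.72  0.    1.09  0.59]
```

View pics/wrist3.png

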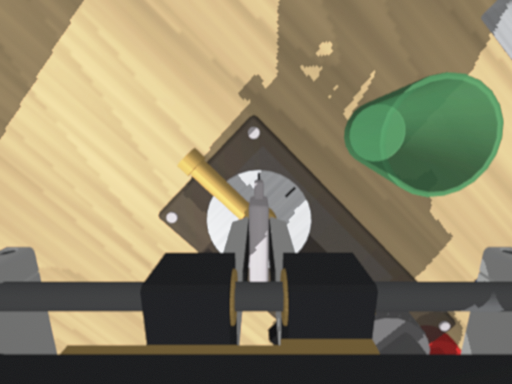

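The pointer at (259,178) now lies over the middle tick, with the closed tick off to the right at (290,192). I let go and lift.

Emit:
jog_arm([
  [[0, 0, 0, 0, 0, 0], [0, 0, 0, 0, 0, 0], [0, 0, 0, 0, 0, 0], [0, 0, 0, 0, 0, 0], [0, 0, 0, 0, 0, 0], [0, 0, 0, 0, 0, 0], [0, 0, 0, 0, 0, 0], [0, 0, 0, 0, 0, 0]],
], hand=0)

```text
clock: 6.92
tcp_pos: [0.5554, -0.0463, 0.1113]
tool_rot: [-2.888, 1.23, 0.0]
ft_force: [0.4, -0.3, -0.1]
width: 0.94
```

Emit:
jog_arm([
  [[0, 0, -15, 0, 0, 0], [0, 0, -30, 0, 0, 0], [0, 0, -50, 0, 0, 0], [0, 0, -70, 0, 0, 0], [0, 0, -90, 0, 0, 0], [0, 0, -90, 0, 0, 0.1], [0, 0, -90, 0, 0, 0.2], [0, 0, -90, 0, 0, 0.2]],
])

```text
clock: 7.92
tcp_pos: [0.5556, -0.0466, 0.2026]
tool_rot: [-2.751, 1.51, -0.002]
ft_force: [-0.2, 0.9, -0.9]
width: 0.998
```

```bash
python3 - <<'E'
from h import *
where()
s=snapshot('wrist'); save('wrist4',s)
W=allw(s); z=W[...,2]
for lo,hi in((.113,.121),(.128,.140)):
  m=((z>lo)&(z<hi)&(s['range_z']>0)).astype(np.uint8)
  n,l,st,_=cv2.connectedComponentsWithStats(m)
  for i in range(1,n):
    if st[i,4]>60:
      q=W[l==i]; print(lo,st[i],q.mean(0).round(4),cv2.minAreaRect(q[:,:2].astype(np.float32)))
row([.5526,-.1768,.2],-91)
E
```

```text
t 7.92 tcp [ 0.5556 -0.0466  0.2026] yaw -57.53 zax [ 0.003  0.002 -1.   ] F [-0.2  0.9 -0.9] M [-0.02  0.04 -0.03] w 0.998 q [-0.21  0.26  1.58  0.    1.3   0.79]
0.113 [247 177  23  53 668] [ 0.5552 -0.0454  0.1157] ((0.5545242428779602, -0.045854352414608), (0.05154756084084511, 0.012003680691123009), 43.84745407104492)
row [108.2  72.4   2. ] [-0.003   0.0017  0.5846] dist 130.2 deg 33.5
```

View pics/wrist4.png

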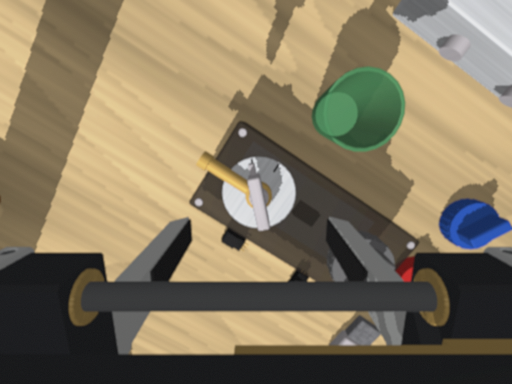

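The handle measures 43.8° in the world, which is 45° against the box, and the fingers are off it. On to the cap.

Emit:
jog_arm([
  [[20, 10, -5, 0, 0, 0.1], [50, 33, -5, 0, 0, 0.22], [80, 54, -5, 0, 0, 0.34], [100, 66, -5, 0, 0, 0.46], [108, 72, -5, 0, 0, 0.58], [108, 72, 0, 0, 0, 0.585], [108, 72, 0, 0, 0, 0.585], [108, 72, 0, 0, 0, 0.585]],
])

```text
clock: 8.98
tcp_pos: [0.5528, -0.1757, 0.202]
tool_rot: [-2.201, 2.236, 0.0]
ft_force: [-0.7, -0.3, -0.2]
width: 0.997
```

```bash
python3 - <<'E'
from h import *
where()
s=snapshot('wrist'); save('wrist5',s)
W=allw(s); z=W[...,2]
for lo,hi in((.113,.121),(.128,.140)):
  m=((z>lo)&(z<hi)&(s['range_z']>0)).astype(np.uint8)
  n,l,st,_=cv2.connectedComponentsWithStats(m)
  for i in range(1,n):
    if st[i,4]>60:
      q=W[l==i]; print(lo,st[i],q.mean(0).round(4),cv2.minAreaRect(q[:,:2].astype(np.float32)))
row([.553,-.1767,.128],-91)
E
```

```text
t 8.97 tcp [ 0.5528 -0.1757  0.202 ] yaw -90.91 zax [ 0.002  0.003 -1.   ] F [-0.7 -0.3 -0.2] M [ 0.03  0.03 -0.02] w 0.997 q [-0.43  0.3   1.53  0.    1.31  1.16]
0.113 [ 97 181  51  44 716] [ 0.5552 -0.0471  0.1157] ((0.5544725656509399, -0.046679891645908356), (0.05176416411995888, 0.013151438906788826), 44.36878204345703)
0.128 [252 180  18  55 972] [ 0.5536 -0.1765  0.1326] ((0.5528143644332886, -0.1764446198940277), (0.015283674001693726, 0.04908598214387894), 89.2362060546875)
row [ 1.2  0.  74.1] [-0.0024  0.0026  0.0013] dist 74.1 deg 0.2
```

View pics/wrist5.png

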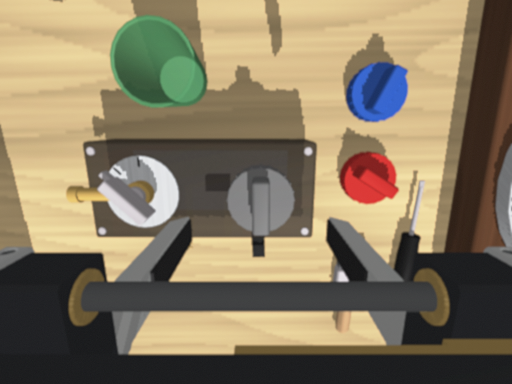

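The grey cap's ridge is at (261,205), between the fingers, and the vent handle sits diagonally on its middle tick at (127,196). The cap axis is (0.553,-0.1766). I go down so the tips stop about 3 mm above the disc, then close.

Emit:
jog_arm([
  [[1, 0, 20, 0, 0, 0], [1, 0, 40, 0, 0, 0], [1, 0, 55, 0, 0, 0], [1, 0, 67, 0, 0, 0], [1, 0, 74, 0, 0, 0], [1, 0, 74, 0, 0, 0], [1, 0, 74, 0, 0, 0]],
])

```text
clock: 9.9
tcp_pos: [0.5535, -0.1768, 0.1286]
tool_rot: [-2.201, 2.236, -0.001]
ft_force: [-0.5, -0.7, 0.4]
width: 1.001
```

Emit:
jog_arm([
  [[0, 0, 0, 0, 0, 0], [0, 0, 0, 0, 0, 0], [0, 0, 0, 0, 0, 0], [0, 0, 0, 0, 0, 0], [0, 0, 0, 0, 0, 0], [0, 0, 0, 0, 0, 0], [0, 0, 0, 0, 0, 0], [0, 0, 0, 0, 0, 0], [0, 0, 0, 0, 0, 0], [0, 0, 0, 0, 0, 0]],
], hand=1)

```text
clock: 11.15
tcp_pos: [0.5535, -0.177, 0.1287]
tool_rot: [-2.201, 2.237, -0.002]
ft_force: [-0.1, -1.3, 0.1]
width: 0.166
```

```bash
python3 - <<'E'
from h import *
where()
E
```

```text
t 11.15 tcp [ 0.5535 -0.177   0.1287] yaw -90.92 zax [ 0.004  0.002 -1.   ] F [-0.1 -1.3  0.1] M [-0.23  0.01 -0.03] w 0.166 q [-0.43  0.35  1.64  0.    1.15  1.15]
```

Gripped at 15.6 mm, close to the ridge's 16. I push down 6.5 mm.

Emit:
jog_arm([
  [[0, 0, 1.5, 0, 0, 0], [0, 0, 3, 0, 0, 0], [0, 0, 4.5, 0, 0, 0], [0, 0, 6, 0, 0, 0], [0, 0, 6.5, 0, 0, 0], [0, 0, 6.5, 0, 0, 0], [0, 0, 6.5, 0, 0, 0]],
])

```text
clock: 12.02
tcp_pos: [0.5535, -0.1771, 0.1226]
tool_rot: [-2.201, 2.237, -0.003]
ft_force: [-1.6, -0.3, 5.3]
width: 0.165
```

```bash
python3 - <<'E'
from h import *
where()
s=snapshot('wrist'); save('wrist6',s)
W=allw(s); z=W[...,2]
m=np.hypot(W[...,0]-.5535,W[...,1]+.177)<.031
for lo,hi in((.09,.11),(.118,.14)):
  q=z[m&(z>lo)&(z<hi)&(s['range_z']>0)]; print(lo,len(q),np.percentile(q,[10,50,90]) if len(q) else '')
E
```

```text
t 12.03 tcp [ 0.5535 -0.1771  0.1226] yaw -90.92 zax [ 0.004  0.001 -1.   ] F [-1.6 -0.3  5.3] M [0.06 0.37 0.01] w 0.165 q [-0.43  0.36  1.65  0.    1.13  1.15]
0.09 2285 [0.09833159 0.09920859 0.10018011]
0.118 2586 [0.12438632 0.1268383  0.1328566 ]
```

View pics/wrist6.png

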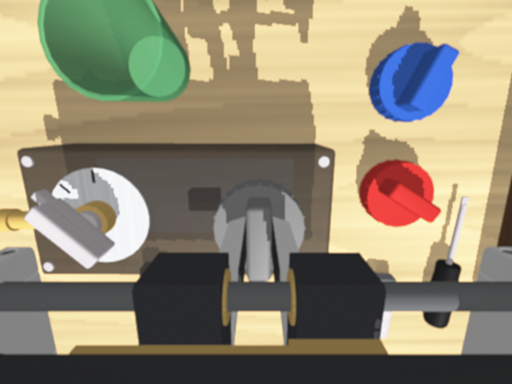

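The disc top went from 106 to 99 mm, so the cap is down 6.5 mm, unturned, at 5.3 N. Now I twist it 0.92 rad counter-clockwise.

Emit:
jog_arm([
  [[0, 0, 0.3, 0, 0, -0.1], [0, 0, 0.3, 0, 0, -0.2], [0, 0, 0.3, 0, 0, -0.3], [0, 0, 0.3, 0, 0, -0.4], [0, 0, 0.3, 0, 0, -0.5], [0, 0, 0.3, 0, 0, -0.6], [0, 0, 0.3, 0, 0, -0.7], [0, 0, 0.3, 0, 0, -0.8], [0, 0, 0.3, 0, 0, -0.88], [0, 0, 0.3, 0, 0, -0.92]],
])

```text
clock: 13.32
tcp_pos: [0.554, -0.1764, 0.1229]
tool_rot: [-2.965, 1.025, -0.006]
ft_force: [-0.5, 1.5, 4.7]
width: 0.17
```

Emit:
jog_arm([
  [[0, 0, 0, 0, 0, 0], [0, 0, 0, 0, 0, 0]],
])

```text
clock: 13.58
tcp_pos: [0.554, -0.1763, 0.1233]
tool_rot: [-2.965, 1.025, -0.007]
ft_force: [-1.1, 0.1, 5.4]
width: 0.166
```

```bash
python3 - <<'E'
from h import *
where()
s=snapshot('wrist'); save('wrist7',s)
s=snapshot('top'); save('top7',s);W=allw(s); z=W[...,2]
m=np.hypot(W[...,0]-.5535,W[...,1]+.177)<.031
for lo,hi in((.09,.115),):
  q=z[m&(z>lo)&(z<hi)&(s['range_z']>0)]; print(lo,len(q),np.percentile(q,[10,50,90]) if len(q) else '')
E
```

```text
t 13.57 tcp [ 0.554  -0.1763  0.1233] yaw -38.15 zax [ 0.005  0.002 -1.   ] F [-1.1  0.1  5.4] M [-0.06  0.37  0.01] w 0.166 q [-0.43  0.36  1.65  0.    1.13  0.23]
0.09 0
```

View pics/wrist7.png

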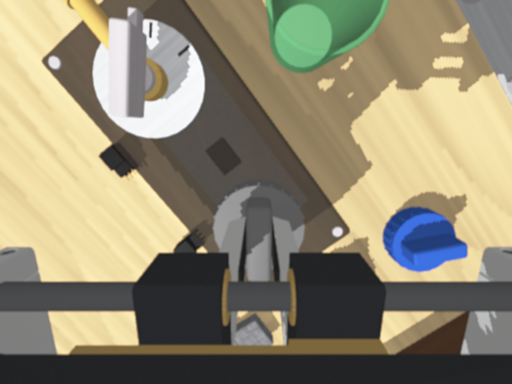

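The ridge at (258,225) is still aligned with the fingers after a 52.8° turn, so there was no slip. I lift slowly first and check the force.

Emit:
jog_arm([
  [[0, 0, -2, 0, 0, 0], [0, 0, -4, 0, 0, 0], [0, 0, -6, 0, 0, 0], [0, 0, -8, 0, 0, 0], [0, 0, -10, 0, 0, 0], [0, 0, -12, 0, 0, 0], [0, 0, -14, 0, 0, 0], [0, 0, -16, 0, 0, 0], [0, 0, -18, 0, 0, 0], [0, 0, -20, 0, 0, 0]],
])

```text
clock: 14.92
tcp_pos: [0.5538, -0.1763, 0.1434]
tool_rot: [-2.965, 1.025, -0.006]
ft_force: [0.2, -0.1, -0.5]
width: 0.17
```

```bash
python3 - <<'E'
from h import *
where()
s=snapshot('wrist'); save('wrist8',s)
W=allw(s); z=W[...,2]
m=np.hypot(W[...,0]-.554,W[...,1]+.1763)<.031
q=z[m&(z>.09)&(z<.13)&(s['range_z']>0)]; print(len(q),np.percentile(q,[10,50,90]))
E
```

```text
t 14.93 tcp [ 0.5538 -0.1763  0.1434] yaw -38.14 zax [ 0.005  0.002 -1.   ] F [ 0.2 -0.1 -0.5] M [-0.02 -0.08 -0.03] w 0.17 q [-0.43  0.34  1.62  0.    1.18  0.23]
2139 [0.11904965 0.11991214 0.12087567]
```

View pics/wrist8.png

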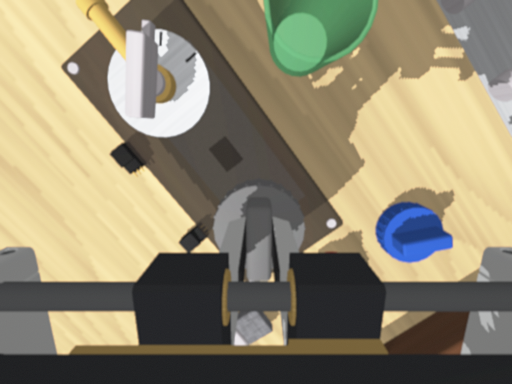

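The disc top is at 120 mm, 14 above locked, and there is no pull-back, so the cap is free. I lift the rest.

Emit:
jog_arm([
  [[0, 0, -8, 0, 0, 0], [0, 0, -18, 0, 0, 0], [0, 0, -30, 0, 0, 0], [0, 0, -42, 0, 0, 0], [0, 0, -54, 0, 0, 0], [0, 0, -65, 0, 0, 0], [0, 0, -73, 0, 0, 0], [0, 0, -77, 0, 0, 0], [0, 0, -77, 0, 0, 0], [0, 0, -77, 0, 0, 0]],
])

```text
clock: 16.23
tcp_pos: [0.5534, -0.1765, 0.2202]
tool_rot: [-2.965, 1.025, -0.006]
ft_force: [-0.1, -0.7, -0.6]
width: 0.167
```

Emit:
jog_arm([
  [[0, 0, 0, 0, 0, 0], [0, 0, 0, 0, 0, 0], [0, 0, 0, 0, 0, 0]],
])

```text
clock: 16.6
tcp_pos: [0.5533, -0.1765, 0.2201]
tool_rot: [-2.965, 1.025, -0.005]
ft_force: [-0.0, -0.3, -2.0]
width: 0.163
```

```bash
python3 - <<'E'
from h import *
where(); print(np.abs(state()['joint_velocities']).max())
s=snapshot('wrist'); save('wrist9',s)
W=allw(s); z=W[...,2]
m=np.hypot(W[...,0]-.554,W[...,1]+.1763)<.031
q=z[m&(z>.17)&(z<.205)&(s['range_z']>0)]; print('disc',len(q),np.percentile(q,[10,50,90]))
m=((z>.113)&(z<.121)).astype(np.uint8)
n,l,st,_=cv2.connectedComponentsWithStats(m)
for i in range(1,n):
    if st[i,4]>60:
      q=W[l==i]; print(st[i],q.mean(0).round(4),cv2.minAreaRect(q[:,:2].astype(np.float32)))
s=snapshot('scene'); save('scene9',s)
E
```

```text
t 16.6 tcp [ 0.5533 -0.1765  0.2201] yaw -38.14 zax [ 0.005  0.003 -1.   ] F [-0.  -0.3 -2. ] M [-0.03 -0.02  0.03] w 0.163 q [-0.43  0.29  1.5   0.    1.35  0.23]
0.0027861273812915055
disc 2269 [0.19552305 0.19656628 0.19747579]
[164  59  17  61 806] [ 0.5549 -0.0463  0.1157] ((0.554349422454834, -0.04643431305885315), (0.051734521985054016, 0.012679338455200195), 43.396549224853516)
```

View pics/wrist9.png

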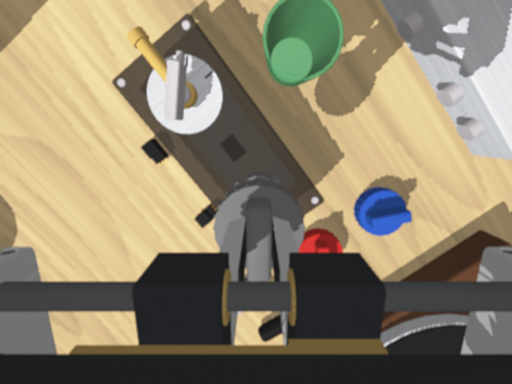

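View pics/scene9.png

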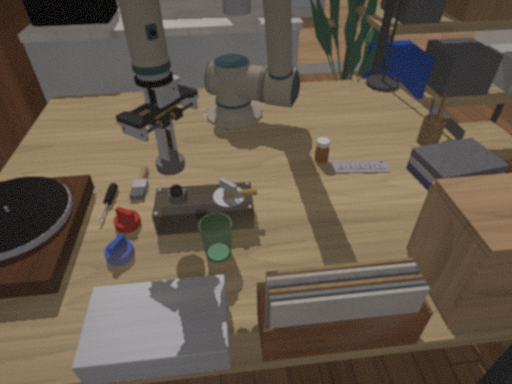

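The scene view shows the open neck at (178,192), the cap held above it at (170,160), the handle diagonal at (230,186), and the other things in place. The disc top at 196.5 mm puts the cap's underside about 79.5 mm above the rim, level. I hand the job in.

```bash
python3 -c "
from station import *
print(close_job())"
```

```text
the job is handed in; nothing more can be done
None
```

I turned the vent to half open and let go of it. Then I pushed the grey cap down 6.5 mm, twisted it 53° counter-clockwise while down, and lifted it off. I handed the job in at about 17 s with the cap still in the gripper.

- **Vent:** the last check put the handle at 43.4° in the world, about 44.5° against the box.
- **Cap:** its underside is about 80 mm above the neck's rim. It is about level (tool tilt 0.3°), within about 1 mm of the neck's axis, still, and gripped at about 15.5 mm.
- **Other things on the desk:** in the last picture, none of them appeared to have moved. I checked this by eye only.

No check failed. The top and wrist cameras differed by 2 to 3 mm on positions, so I used values between them.

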